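# Seal the weighed vial, open the next one

## Robot

A 6-joint arm with a two-finger parallel gripper is mounted at the origin on the work surface. World frame = base frame: x ahead of the robot, y to its left, z up, the work surface at z = 0. Lengths are in m, angles in degrees, forces in N, time in s.
With the tool pointing down it reaches from about 0.3 to 0.75 m from the base axis. Payload 8.5 kg.
Tool frame: the origin (TCP) lies midway between the tips of the shut fingers; the grasp point (between the pads) lies grasp_offset behind it (grasp_offset is the distance from the TCP to the grasp point, in m); z points along the fingers, y is the line along which they close (so a half turn about z gives the same grasp; the last joint's range is limited). The gripper opens to 85 mm and grips with 20 to 120 N. Pads are 22 mm wide; open, the fingers measure 114 mm over their backs; the gripper's body (76 mm by 85 mm) begins 54 mm behind the grasp point. The pads swing forward as they close: fully open they stand 13 mm farther back than shut.
Start: joints at [-83.153, 21.807, 74.336, -0, 83.858, -12.336], TCP at [0.181, -0.519, 0.199] pointing down, gripper open.
Joint ranges: [-178.18, 178.18], [-50.72, 133.34], [12.68, 142.11], [-81.47, 261.47], [9.98, 163.14], [-165.26, 165.26]. Speed limits (degrees/s): [136.94, 136.94, 180, 180, 180, 180].

## Interface

Orientations are given as a 3x3 rotation matrix whose columns are the frame's x, y, z axes.
In Python, from rig import observe, get_image, camera_params, close_job, grasp_offset gives the robot as it stands.
- The arm moves only by the shell command python3 -m handwheel 'ROWS' [OPENING] [FORCE]. ROWS is JSON, a list of rows, each a list of 2 entries, a list of its own where there are three numbers: the shift along the tool's x, y, z as a fraction of full scale, then the turn, a rotation vector about the tool's x, y, z as a fraction of full scale. In form: [[[dx, dy, dz], [ax, ay, az]], ...]. A call has 1 to 10 rows; each row is the pose to reach, as a shift and turn from the pose commanded when the call began, along the tool's axes at that moment, turning the shorter way round; what a row does not reach only later rows make up. Full scale, the value 1, is 0.5 m for a shift and pi rad for a turn. A row lasts 1/10 s, in which the tool goes at most 50 mm and 8.59 degrees, less where a joint would pass 70% of its speed; a pose out of reach is approached as far as the arm can. A call with a number of a shift or a turn outside -1 to 1 is refused whole. A call with a gripper value outside its range is refused whole. OPENING is the opening, from 0 (shut) to 1 (fully open), set as the call begins (- or left out, the last holds). The fingers move at their own pace and stop on an object; FORCE is the grip in N (left out, the last holds). Time passes only in rows, so rows that repeat a pose let the fingers close. It gives the time, the measured TCP pose, the force, the opening and the grip force at its end, in the units of the state.
- observe(): the state, without advancing time (a new reading comes with each control period).
- get_image(name): name is "scene" or "top" or "wrist"; returns (picture, depth): 400x640x3 uint8, red, green, blue; 400x640 float32, m along the optical axis (not along the pixel's ray), 0 where there is no reading.
- camera_params(name): a dict with "K" (3x3 intrinsics, pixels), "k1" (the pictures are not rectified: a ray, as slopes to the right and down, at radius r is drawn at 1 + k1 r^2 times it, then the intrinsics apply), "R" (3x3) and "t" (3): a world point X has camera coordinates R X + t. Camera axes: x right, y down, z forward; pixel columns grow to the right and rows downward; lengths in m; the calibration is good to about 2 mm. A picture is of the moment at which its call begins: read the wrist's pose just before it. camera_params takes no time and is no camera call; for the wrist camera it gives the pose at the moment of the call.
- close_job(): hands the job in; it is judged then, once.
The state is a dict: "time_s": time; "q": joint angles; "qvel": joint speeds; "joint_efforts": joint torques, N m; "position": TCP position; "tool_rot": TCP orientation; "ft_force": force on the tool from outside, world axes, zero at the start; "wrist_torque": the same for the moment, N m; "grip_width": finger opening in m; "gripper_force": force on a finger pad.
Only numpy, scipy, OpenCV 4.12 (cv2) and the standard library are available. Lean on these libraries where they do the work, as an engineer would, in place of code of your own. Each camera call takes 0.05 s, during which the arm holds its last target. There are 200 camera calls.

## Task

The sample in the short vial whose flip cap stands open has been weighed: swing its cap shut and press it down until the cap is fully closed and its collar, which has ridden up, is fully home on the tube. Then flick open the cap of the tall vial and swing it back past upright, so that it stands open by itself for the next sample. Leave the other short vial shut and do not knock the other things about.

Things in the scene. Friction and masses are not known exactly. Their poses are not given: they have to be found in the camera images.
- short_vial: the short vial that starts with its cap standing open: clear round tube 51 mm in diameter with a plain white flip cap, 115 mm from its foot to the top of the closed cap. Origin at the centre of its foot, z up; its x axis points from the thumb tab (front, -x) to the hinge (back, +x). The tube is fixed in the rack
- short_lid (a joint): angle (rad) of this vial's flip cap: 0 shut, 1.57 upright, 2.0 as far back as it goes; a stiff hinge (about 0.05 N m) that stays where it is left
- short_hinge (a point): point on the cap's hinge line, which runs along the vial's y axis; 30 mm behind the tube's axis, level with the underside of the shut lid
- short_tab (a point): centre of the free part of the thumb tab on the cap's front edge: the tab stands out about 24 mm from the round lid, is 20 mm wide (along the hinge line) and 8 mm thick; 69 mm from the hinge line; moves with the cap. The frame's x points from tab to hinge, z out of the lid's top
- short_top (a point): centre of the outer face of the round lid (56 mm in diameter, 6 mm thick), 30 mm from the hinge line; moves with the cap. The frame's z points out of the lid's top
- short_collar (a joint): how far (m) the short open vial's white collar (56 mm in diameter, 26 mm high, carries hinge and lid) has ridden up on its tube: 0 is home on the clear bead round the tube, 0.014 the most; a tight fit that needs about 6 N of push along the tube and stays where it is left
- tall_vial: the tall vial, cap shut at the start, empty: clear round tube 51 mm in diameter with a plain white flip cap, 160 mm from its foot to the top of the closed cap. Origin at the centre of its foot, z up; its x axis points from the thumb tab (front, -x) to the hinge (back, +x). The tube is fixed in the rack
- tall_lid (a joint): angle (rad) of this vial's flip cap: 0 shut, 1.57 upright, 2.0 as far back as it goes; a stiff hinge (about 0.05 N m) that stays where it is left
- tall_hinge (a point): point on the cap's hinge line, which runs along the vial's y axis; 30 mm behind the tube's axis, level with the underside of the shut lid
- tall_tab (a point): centre of the free part of the thumb tab on the cap's front edge: the tab stands out about 24 mm from the round lid, is 20 mm wide (along the hinge line) and 8 mm thick; 69 mm from the hinge line; moves with the cap. The frame's x points from tab to hinge, z out of the lid's top
- tall_top (a point): centre of the outer face of the round lid (56 mm in diameter, 6 mm thick), 30 mm from the hinge line; moves with the cap. The frame's z points out of the lid's top
- spare_vial: the other short vial, cap shut, already sealed: clear round tube 51 mm in diameter with a plain white flip cap, 115 mm from its foot to the top of the closed cap. Origin at the centre of its foot, z up; its x axis points from the thumb tab (front, -x) to the hinge (back, +x). The tube is fixed in the rack
- spare_lid (a joint): angle (rad) of this vial's flip cap: 0 shut, 1.57 upright, 2.0 as far back as it goes; a stiff hinge (about 0.05 N m) that stays where it is left
- spare_hinge (a point): point on the cap's hinge line, which runs along the vial's y axis; 30 mm behind the tube's axis, level with the underside of the shut lid
- spare_tab (a point): centre of the free part of the thumb tab on the cap's front edge: the tab stands out about 24 mm from the round lid, is 20 mm wide (along the hinge line) and 8 mm thick; 69 mm from the hinge line; moves with the cap. The frame's x points from tab to hinge, z out of the lid's top
- spare_top (a point): centre of the outer face of the round lid (56 mm in diameter, 6 mm thick), 30 mm from the hinge line; moves with the cap. The frame's z points out of the lid's top
- rack: plywood rack fixed to the table, 90 x 290 x 50 mm, holding the three vials in a row along its y axis, 90 mm apart (which vial is in which place varies); their feet stand 8 mm above the table. Origin at the centre of its underside
- marker: marker pen lying on the table in front of the rack, 130 mm long, 17 mm thick (bystander)
- scoop: small steel scoop with a wooden handle lying on the table, 180 mm long (bystander)
- beaker: clear beaker with brown pupae, 68 mm in diameter, 86 mm high, behind the rack (bystander)
- jar: clear jar with red screw lid, 90 mm in diameter, 130 mm high (bystander)
- cup: white plastic cup, 76 mm in diameter, 100 mm high (bystander)
- weight_case: dark wooden case, 120 x 70 x 30 mm (bystander)

How it is judged:
By the outcome, as a careful person would: the job done as asked, in the order asked, and still so for the second after the job is handed in, with the robot touching nothing.
It also fails if it takes over 58 s, if anything falls off the work surface, if the arm or the gripper's body presses on something with over 40 N, if the wrist force passes 120 N, or if a joint passes its speed limit or range.

## Working session

There is one attempt and no reset: what is moved stays moved. The work goes in short steps, Python scripts to look and compute and a shell command to move; the robot and the scene stay as the last step left them, time stands still between calls to the robot, and variables do not carry over. Pictures are saved under pics/ and viewed, at most 10 in all, crops included, and the job is handed in when it is done.

```bash
mkdir -p pics; ls
cat > h.py <<'E'
import numpy as np, cv2
from rig import *
def snap(n):
    p=camera_params(n); im,d=get_image(n); return im,d,{k:np.array(v) for k,v in p.items()}
def cloud(d,p):
    v,u=np.mgrid[0:400,0:640]; K=p["K"]; k1=float(p["k1"])
    D=np.array([k1,0,0,0,0],float)
    xy=cv2.undistortPoints(np.stack([u,v],-1).reshape(-1,1,2).astype(float),K,D).reshape(400,640,2)
    X=np.dstack([xy*d[...,None],d])
    return (X-p["t"])@p["R"]
def save(n,im): cv2.imwrite("pics/"+n+".png",im[...,::-1])
E
python3 - <<'E'
from h import *
import pickle
o=observe();print(o["time_s"],o["position"],o["tool_rot"],o["ft_force"],grasp_offset)
ims=[]
for n in("scene","top"):
    im,d,p=snap(n);pickle.dump((im,d,p),open(n+".pkl","wb"));ims.append(im)
    print(n,p["R"].tolist(),p["t"],p["K"].tolist(),p["k1"]);save(n+"0",im)
E
```

```text
pics
0.0 [ 0.18066335 -0.51912132  0.1982226 ] [[ 9.44486149e-01  3.28551184e-01 -1.83122153e-04]
 [ 3.28551104e-01 -9.44485127e-01  1.42014176e-03]
 [ 2.93633107e-04 -1.40146921e-03 -9.99998975e-01]] [-0.16591444 -0.17494363 -0.21681894] 0.0187
scene [[0.5794767381101348, 0.8148933351749331, -0.012472460732031738], [0.6138082656498133, -0.44644904215765385, -0.6510934385911763], [-0.5361400218312434, 0.36963780250941247, -0.758895099435229]] [-0.33212228 -0.26113519  1.76113064] [[478.74066022693495, 0.0, 323.14825947570176], [0.0, 478.74066022693495, 198.48967730307746], [0.0, 0.0, 1.0]] 0.01942586472661459
top [[0.040931973941186264, -0.9991618317256378, -0.0004555567424680783], [-0.9752286114028065, -0.0398523151317944, -0.21757975199909912], [0.21737922856296876, 0.009350240708329205, -0.9760424396449493]] [-0.02921162  0.57345073  1.11954708] [[443.11459313711026, 0.0, 324.0686827294683], [0.0, 443.11459313711026, 194.76515563854647], [0.0, 0.0, 1.0]] -0.019207546117902242
```

View pics/scene0.png

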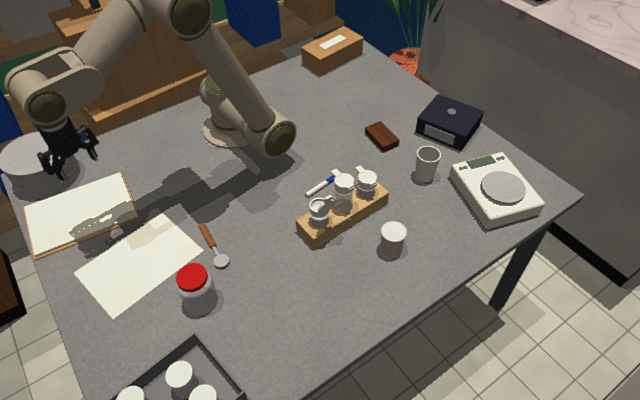

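View pics/top0.png

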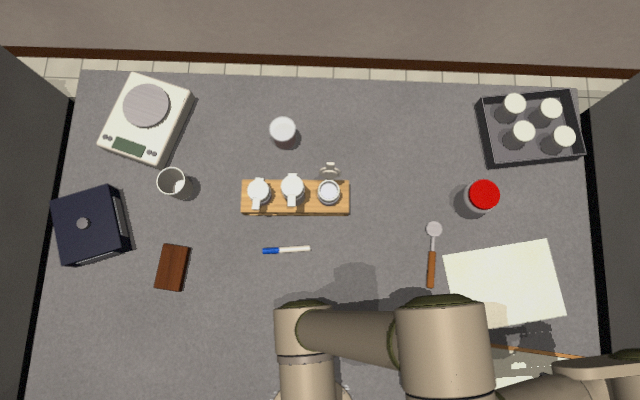

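The scene view shows the rack at about (343,215), with the open vial at its near end (318,210). In the top view the rack spans (241–350, 180–215): the open vial is at (329,192) with its lid back at (330,170), and two shut vials are at (292,188) and (258,192) with tabs towards the robot.

Run:
```python
from h import *
import pickle
big=[]
for n,(u0,u1,v0,v1) in (("top",(230,360,150,225)),("scene",(285,400,155,250))):
    im,d,p=pickle.load(open(n+".pkl","rb"));X=cloud(d,p);c=im[v0:v1,u0:u1];Y=X[v0:v1,u0:u1]
    s=4 if n=="top" else 5
    big.append(cv2.resize(c,None,fx=s,fy=s,interpolation=cv2.INTER_CUBIC))
    save("crop_"+n,big[-1])
    hsv=cv2.cvtColor(c,cv2.COLOR_RGB2HSV)
    white=((hsv[...,1]<50)&(hsv[...,2]>150)&(Y[...,2]>.09)).astype(np.uint8)
    k,l,st,ce=cv2.connectedComponentsWithStats(white)
    for i in range(1,k):
        if st[i,4]<15: continue
        P=Y[l==i]; print(n,st[i],"mean",P.mean(0).round(3),"z pct",np.percentile(P[:,2],[5,50,95]).round(3),"min",P.min(0).round(3),"max",P.max(0).round(3))
    wood=(hsv[...,0]<25)&(hsv[...,1]>90)&(abs(Y[...,2]-.05)<.012)
    W=Y[wood][:,:2].astype(np.float32); print("rack",cv2.minAreaRect(W),np.median(Y[wood][:,2]))
```

```text
top [97 12  8  4 29] mean [ 0.62  -0.019  0.204] z pct [0.199 0.204 0.207] min [ 0.616 -0.028  0.196] max [ 0.624 -0.011  0.208]
top [90 17 17  7 47] mean [ 0.612 -0.012  0.173] z pct [0.167 0.173 0.18 ] min [ 0.607 -0.034  0.166] max [0.619 0.006 0.181]
top [ 51  23  23  34 501] mean [0.564 0.072 0.177] z pct [0.165 0.169 0.172] min [ 0.317 -0.017  0.132] max [0.604 0.1   1.217]
top [ 17  27  22  33 455] mean [0.562 0.162 0.126] z pct [0.12  0.123 0.127] min [ 0.317 -0.017  0.095] max [0.602 0.19  1.217]
top [ 88  29  22  22 353] mean [ 0.574 -0.017  0.119] z pct [0.112 0.119 0.127] min [ 0.547 -0.044  0.091] max [0.602 0.01  0.13 ]
rack ((0.5702950954437256, 0.07377547025680542), (0.08944844454526901, 0.2886708676815033), 2.0473203659057617) 0.05421258134225026
scene [ 71  10  21  20 260] mean [0.568 0.162 0.128] z pct [0.12  0.124 0.128] min [ 0.518 -0.497  0.116] max [1.297 0.194 1.162]
scene [ 46  14  23  20 283] mean [0.571 0.073 0.172] z pct [0.165 0.169 0.172] min [ 0.522 -0.497  0.162] max [1.297 0.103 1.162]
scene [ 25  40  22  17 144] mean [ 0.578 -0.02   0.136] z pct [0.115 0.122 0.205] min [ 0.55  -0.043  0.113] max [0.626 0.009 0.209]
scene [25 58 19  7 31] mean [ 0.594 -0.024  0.094] z pct [0.091 0.093 0.099] min [ 0.569 -0.042  0.09 ] max [0.608 0.001 0.114]
rack ((0.5733060240745544, 0.0746331736445427), (0.09505362063646317, 0.29238051176071167), 1.9187077283859253) 0.05433988508067903
```

View pics/crop_top.png

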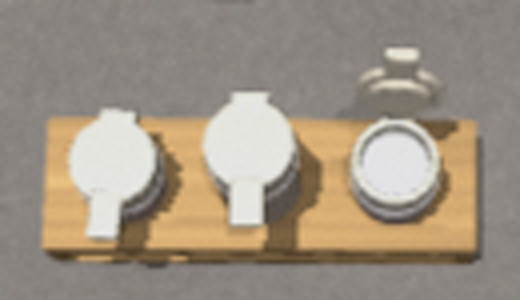

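View pics/crop_scene.png

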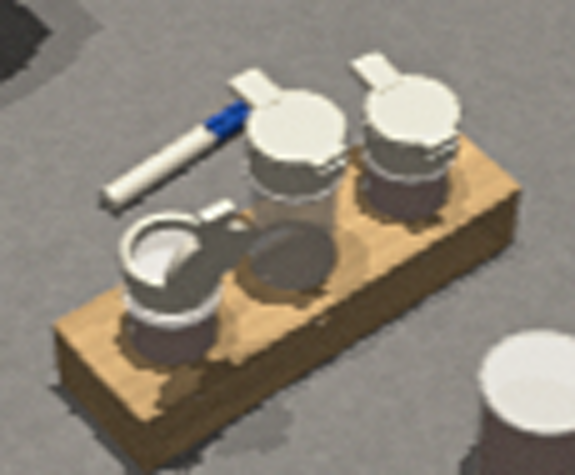

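The crops confirm it. In the top crop the tall vial is in the middle, with its tab at (245,205) and hinge at (250,97). The open vial's hinge is at (397,118) and its upstanding tab at (402,55). The spare vial is at the left, rotated slightly.

Run:
```python
from h import *
import pickle
C={}
for n in("top","scene"):
    im,d,p=pickle.load(open(n+".pkl","rb"));X=cloud(d,p)
    hsv=cv2.cvtColor(im,cv2.COLOR_RGB2HSV); w=(hsv[...,1]<60)&(hsv[...,2]>110)
    def sel(x,y,z): return X[(X[...,0]>x[0])&(X[...,0]<x[1])&(X[...,1]>y[0])&(X[...,1]<y[1])&(X[...,2]>z[0])&(X[...,2]<z[1])&w]
    for name,y,z in(("tall",(.03,.115),(.158,.178)),("spare",(.12,.205),(.115,.132))):
        P=sel((.5,.62),y,z); 
        lid=P[P[:,0]>.541]; (cx,cy),r=cv2.minEnclosingCircle(lid[:,:2].astype(np.float32))
        tab=P[P[:,0]<.532]
        cm=np.median(lid,0)
        print(n,name,"circ",round(cx,4),round(cy,4),round(r,4),"lid mean",lid.mean(0).round(4),"tab",tab.mean(0).round(4),len(tab),"xmin",P[:,0].min().round(4),"z",np.median(P[:,2]).round(4))
    P=sel((.54,.606),(-.05,.02),(.116,.14)); (cx,cy),r=cv2.minEnclosingCircle(P[:,:2].astype(np.float32))
    print(n,"rim",round(cx,4),round(cy,4),round(r,4),np.percentile(P[:,2],[10,50,90]).round(4))
    P=sel((.59,.65),(-.06,.03),(.14,.23)); 
    print(n,"openlid",len(P)); print(P[np.argsort(P[:,2])][::6].round(3))
    B=sel((.66,.82),(.0,.2),(.06,.12)); print("beaker",B.min(0).round(3),B.max(0).round(3))
    J=X[(X[...,2]>.1)&(hsv[...,1]>180)&((hsv[...,0]<8)|(hsv[...,0]>172))&(X[...,0]>.3)&(X[...,0]<.8)&(X[...,1]<-.2)]; print("jar",J.mean(0).round(3))
```

```text
top tall circ 0.5732 0.0714 0.0327 lid mean [0.5714 0.0722 0.1683] tab [0.5257 0.0714 0.1687] 42 xmin 0.5202 z 0.1687
top spare circ 0.5708 0.1608 0.0313 lid mean [0.5694 0.1619 0.1231] tab [0.5241 0.1646 0.1242] 47 xmin 0.5168 z 0.1234
top rim 0.5752 -0.0162 0.0297 [0.1169 0.1203 0.1266]
top openlid 246
[[ 0.603 -0.02   0.14 ]
 [ 0.602 -0.012  0.143]
 [ 0.602 -0.022  0.145]
 [ 0.605 -0.029  0.147]
 [ 0.606 -0.007  0.149]
 [ 0.604 -0.027  0.15 ]
 [ 0.61   0.003  0.152]
 [ 0.609 -0.044  0.153]
 [ 0.603 -0.037  0.155]
 [ 0.605 -0.037  0.156]
 [ 0.613 -0.046  0.158]
 [ 0.606 -0.024  0.16 ]
 [ 0.605 -0.019  0.162]
 [ 0.609  0.001  0.163]
 [ 0.606 -0.004  0.164]
 [ 0.606 -0.009  0.165]
 [ 0.607 -0.031  0.166]
 [ 0.611 -0.002  0.168]
 [ 0.613 -0.004  0.168]
 [ 0.615  0.006  0.169]
 [ 0.611 -0.031  0.17 ]
 [ 0.608 -0.034  0.171]
 [ 0.608 -0.029  0.171]
 [ 0.614  0.001  0.172]
 [ 0.616 -0.038  0.173]
 [ 0.612 -0.011  0.174]
 [ 0.615 -0.033  0.175]
 [ 0.617 -0.036  0.176]
 [ 0.613 -0.014  0.178]
 [ 0.618 -0.004  0.178]
 [ 0.618 -0.031  0.18 ]
 [ 0.617 -0.006  0.181]
 [ 0.616 -0.009  0.186]
 [
[... 167 characters left out ...]
[ 0.618 -0.021  0.206]]
beaker [0.713 0.079 0.064] [0.785 0.149 0.092]
jar [ 0.577 -0.409  0.13 ]
scene tall circ 0.5747 0.0745 0.0331 lid mean [0.575  0.0743 0.1683] tab [0.5274 0.0729 0.1693] 20 xmin 0.522 z 0.1686
scene spare circ 0.5719 0.1649 0.0319 lid mean [0.5719 0.1639 0.1234] tab [0.525  0.1669 0.1238] 20 xmin 0.5182 z 0.1237
scene rim 0.5733 -0.0175 0.0288 [0.1168 0.1205 0.1273]
scene openlid 52
[[ 0.609 -0.04   0.156]
 [ 0.614 -0.037  0.168]
 [ 0.613  0.004  0.173]
 [ 0.617 -0.032  0.176]
 [ 0.617 -0.025  0.179]
 [ 0.622 -0.006  0.188]
 [ 0.625 -0.025  0.203]
 [ 0.623 -0.013  0.205]
 [ 0.625 -0.025  0.207]]
beaker [0.715 0.082 0.064] [0.787 0.154 0.093]
jar [ 0.584 -0.41   0.13 ]
```

```bash
python3 -m handwheel '[[[0,0,-0.124],[0,0,0]],[[0.626,-0.313,-0.124],[0,0,0.1066]],[[0.626,-0.313,-0.124],[0,0,0.1066]],[[0.626,-0.313,-0.124],[0,0,0.1066]],[[0.626,-0.313,-0.124],[0,0,0.1066]],[[0.626,-0.313,-0.124],[0,0,0.1066]],[[0.626,-0.313,-0.124],[0,0,0.1066]],[[0.626,-0.313,-0.124],[0,0,0.1066]],[[0.626,-0.313,-0.124],[0,0,0.1066]],[[0.626,-0.313,-0.124],[0,0,0.1066]]]' 0 40; python3 -c "
from rig import *
print(observe()['tool_rot'])"
```

```text
time_s: 1.1
position: [0.4254, -0.2679, 0.2606]
tool_rot: [[1.0, 0.003, -0.001], [0.003, -1.0, 0.0], [-0.001, -0.0, -1.0]]
ft_force: [-0.9, -0.4, -0.4]
grip_width: 0.0001
gripper_force: 0.0
[[ 9.99996586e-01  2.55698454e-03 -5.39181943e-04]
 [ 2.55713743e-03 -9.99996690e-01  2.83060387e-04]
 [-5.38456378e-04 -2.84438183e-04 -9.99999815e-01]]
```

```bash
python3 -m handwheel '[[[0.49,-0.5,0],[0,0,0]],[[0.49,-0.5,0],[0,0,0]],[[0.49,-0.5,0],[0,0,0]],[[0.49,-0.5,0],[0,0,0]],[[0.49,-0.5,0],[0,0,0]],[[0.49,-0.5,0],[0,0,0]],[[0.49,-0.5,0],[0,0,0]],[[0.49,-0.5,0],[0,0,0]],[[0.49,-0.5,0],[0,0,0]],[[0.49,-0.5,0],[0,0,0]]]'
python3 - <<'E'
from h import *
im,d,p=snap("wrist");save("w1",im)
E
```

```text
time_s: 2.1
position: [0.6693, -0.0209, 0.2609]
tool_rot: [[1.0, -0.002, -0.0], [-0.002, -1.0, -0.0], [-0.0, 0.0, -1.0]]
ft_force: [-0.3, 0.8, 1.1]
grip_width: 0.0001
gripper_force: 0.0
```

View pics/w1.png

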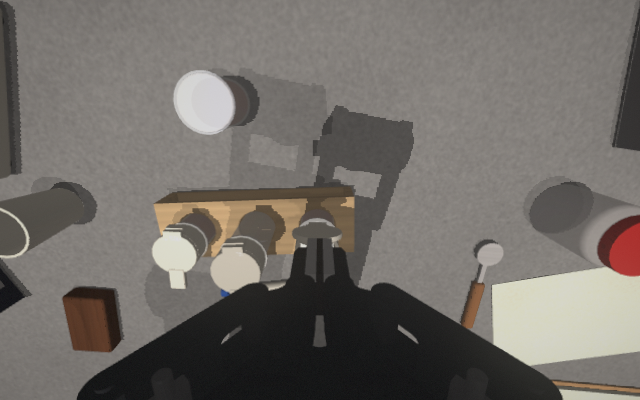

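The wrist view shows the shut fingers at (318,250), in line with the open lid at (317,230). The spare and tall vials are at (180,245) and (238,262).

```bash
python3 -m handwheel '[[[0,-0.006,0.09],[0,0,0]],[[0,-0.006,0.184],[0,0,0]],[[-0.03,-0.006,0.184],[0,0,0]],[[-0.06,-0.006,0.184],[0,0,0]],[[-0.08,-0.006,0.184],[0,0,0]],[[-0.1,-0.006,0.184],[0,0,0]],[[-0.12,-0.006,0.184],[0,0,0]],[[-0.142,-0.006,0.184],[0,0,0]],[[-0.156,-0.006,0.192],[0,0,0]],[[-0.17,-0.006,0.2],[0,0,0]]]'
python3 - <<'E'
from h import *
im,d,p=snap("scene");save("s1",cv2.resize(im[130:260,260:430],None,fx=4,fy=4))
E
```

```text
time_s: 3.15
position: [0.5843, -0.0167, 0.1611]
tool_rot: [[1.0, -0.001, 0.001], [-0.001, -1.0, -0.0], [0.001, 0.0, -1.0]]
ft_force: [0.5, -0.6, 0.4]
grip_width: 0.0
gripper_force: 0.3
```

View pics/s1.png

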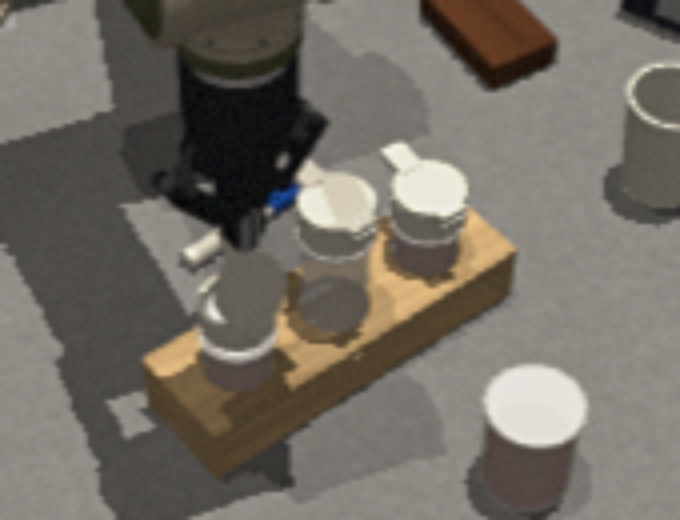

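The lid at (250,295) is tilted about halfway shut under the fingers, as planned.

```bash
python3 -m handwheel '[[[-0.01,0,0.013],[0,0,0]],[[-0.02,0,0.026],[0,0,0]],[[-0.023,0,0.04],[0,0,0]],[[-0.025,0,0.046],[0,0,0]],[[-0.025,0,0.05],[0,0,0]],[[-0.025,0,0.05],[0,0,0]]]'
```

```text
time_s: 3.8
position: [0.5725, -0.0158, 0.1355]
tool_rot: [[1.0, -0.0, -0.0], [-0.0, -1.0, 0.0], [-0.0, -0.0, -1.0]]
ft_force: [1.2, -0.5, 0.1]
grip_width: -0.0003
gripper_force: 0.0
```

```bash
for i in 1; do python3 -m handwheel '[[[0.002,0.002,0.004],[0,0,0]],[[0.002,0.002,0.008],[0,0,0]],[[0.002,0.002,0.01],[0,0,0]],[[0.002,0.002,0.01],[0,0,0]]]'; done
```

```text
time_s: 4.2
position: [0.5734, -0.0168, 0.1307]
tool_rot: [[1.0, -0.0, -0.0], [-0.0, -1.0, 0.0], [-0.0, -0.0, -1.0]]
ft_force: [0.7, -0.0, -0.2]
grip_width: 0.0002
gripper_force: 0.1
```

```bash
python3 -m handwheel '[[[0,0,0.003],[0,0,0]],[[0,0,0.006],[0,0,0]],[[0,0,0.008],[0,0,0]],[[0,0,0.008],[0,0,0]]]'; python3 -m handwheel '[[[0,0,0.002],[0,0,0]],[[0,0,0.004],[0,0,0]],[[0,0,0.004],[0,0,0]]]'
```

```text
time_s: 4.6
position: [0.5733, -0.0168, 0.1266]
tool_rot: [[1.0, -0.0, -0.0], [-0.0, -1.0, 0.0], [-0.0, -0.0, -1.0]]
ft_force: [-0.0, 0.7, 0.2]
grip_width: -0.0002
gripper_force: 0.1
time_s: 4.9
position: [0.5734, -0.0168, 0.1247]
tool_rot: [[1.0, -0.0, -0.0], [-0.0, -1.0, 0.0], [-0.0, -0.0, -1.0]]
ft_force: [0.1, 0.5, 0.5]
grip_width: 0.0002
gripper_force: 0.2
```

Run:
```python
from h import *
im,d,p=snap("scene");save("s2",cv2.resize(im[150:260,270:400],None,fx=5,fy=5))
```

```text
(no output)
```

View pics/s2.png

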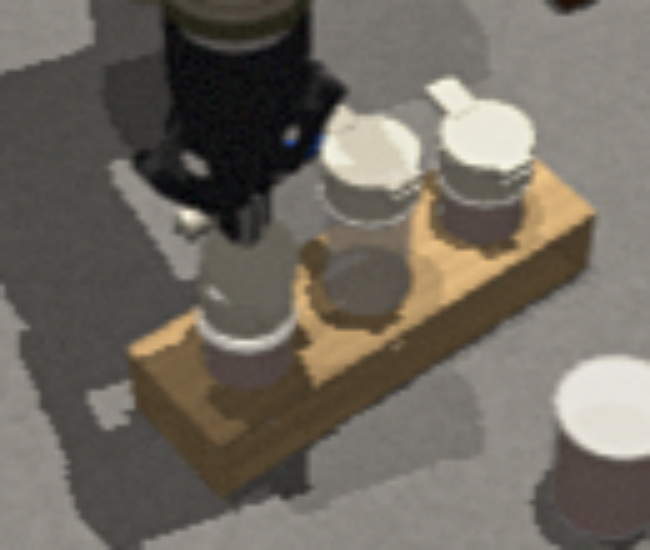

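The lid looks nearly shut beneath the fingertips at (250,235), with no press force yet, so I continue down.

```bash
python3 -m handwheel '[[[0,0,0.002],[0,0,0]],[[0,0,0.004],[0,0,0]],[[0,0,0.004],[0,0,0]]]'; python3 -m handwheel '[[[0,0,0.002],[0,0,0]],[[0,0,0.004],[0,0,0]],[[0,0,0.004],[0,0,0]]]'
```

```text
time_s: 5.25
position: [0.5734, -0.0168, 0.1227]
tool_rot: [[1.0, -0.0, -0.0], [-0.0, -1.0, 0.0], [-0.0, -0.0, -1.0]]
ft_force: [-0.5, -1.2, -0.6]
grip_width: 0.0004
gripper_force: 0.2
time_s: 5.55
position: [0.5733, -0.0168, 0.1206]
tool_rot: [[1.0, -0.0, -0.0], [-0.0, -1.0, 0.0], [-0.0, -0.0, -1.0]]
ft_force: [-0.2, 0.3, 0.4]
grip_width: -0.0001
gripper_force: 0.2
```

Run:
```python
from h import *
im,d,p=snap("scene");X=cloud(d,p)
for v in range(192,226,2):
    print(v,[tuple((X[v,u]*1000).round().astype(int).tolist())+(int(im[v,u].mean()),) for u in range(312,332,4)])
```

```text
192 [(588, -44, 209, 15), (578, -25, 188, 16), (583, -15, 186, 43), (457, 86, 3, 92), (463, 97, 1, 117)]
194 [(586, -43, 199, 56), (579, -25, 181, 12), (585, -16, 180, 47), (569, 8, 149, 78), (469, 93, -1, 118)]
196 [(558, -25, 153, 96), (579, -26, 173, 15), (583, -15, 170, 40), (577, 3, 152, 96), (477, 88, 0, 116)]
198 [(567, -31, 158, 99), (583, -28, 170, 19), (583, -15, 161, 41), (581, 0, 149, 98), (584, 11, 144, 104)]
200 [(569, -33, 152, 95), (573, -22, 148, 97), (578, -12, 146, 98), (584, -3, 145, 94), (591, 6, 145, 92)]
202 [(574, -36, 150, 96), (581, -27, 150, 99), (584, -16, 145, 95), (585, -3, 138, 95), (593, 5, 140, 95)]
204 [(579, -39, 148, 95), (583, -29, 145, 96), (588, -19, 143, 96), (590, -7, 137, 96), (596, 3, 135, 100)]
206 [(583, -43, 146, 101), (587, -32, 143, 95), (593, -23, 142, 95), (598, -13, 139, 95), (601, -1, 134, 113)]
208 [(576, -38, 127, 152), (590, -34, 138, 93), (596, -25, 137, 97), (600, -14, 134, 96), (607, -5, 134, 115)]
210 [(579, -41, 123, 93), (594, -37, 136, 94), (600, -27, 134, 96), (605, -18, 132, 97), (610, -8, 130, 125)]
212 [(581, -42, 118, 81), (594, -37, 126, 90), (601, -29, 128, 92), (609, -20, 129, 96), (610, -8, 122, 129)]
214 [(578, -41, 104, 85), (590, -35, 112, 92), (599, -27, 115, 87), (609, -20, 120, 84), (597, 2, 92, 159)]
216 [(577, -40, 94, 164), (592, -36, 106, 87), (599, -28, 107, 84), (602, -16, 101, 122), (598, 1, 85, 99)]
218 [(581, -43, 91, 133), (589, -35, 92, 207), (594, -24, 90, 219), (602, -16, 92, 173), (590, 6, 63, 63)]
220 [(575, -40, 73, 69), (595, -39, 93, 96), (601, -30, 92, 123), (601, -15, 81, 73), (588, 8, 50, 67)]
222 [(576, -41, 65, 72), (587, -34, 72, 71), (596, -26, 75, 70), (602, -16, 74, 71), (590, 6, 45, 67)]
224 [(573, -39, 52, 71), (589, -35, 65, 75), (596, -26, 65, 73), (601, -16, 64, 72), (604, -4, 57, 61)]
```

Run:
```python
from h import *
a,da,pa=snap("wrist");b,db,pb=snap("top")
A=cv2.resize(a[180:330,240:400],(640,600)); B=cv2.resize(b[140:220,300:360],(150,200))
save("w2",A)
p=camera_params("scene");o=observe()
for dz in(0,.02,.04): print(cv2.projectPoints(np.array([o["position"]])+[0,0,dz],cv2.Rodrigues(np.array(p["R"]))[0],np.array(p["t"]),np.array(p["K"]),np.array([p["k1"],0,0,0]))[0].ravel())
print(o["ft_force"],o["wrist_torque"],o["joint_efforts"])
```

```text
[317.83828319 205.44225386]
[317.68911523 200.8710785 ]
[317.5365117  196.19524393]
[ 0.35935377  0.65209818 -0.11059446] [-0.0027247  -0.06981311  0.04126529] [ 9.88462387e-03 -4.85683787e+01 -2.12003177e+01 -8.44451438e-05
  1.70422706e-02 -1.69694440e-04]
```

View pics/w2.png

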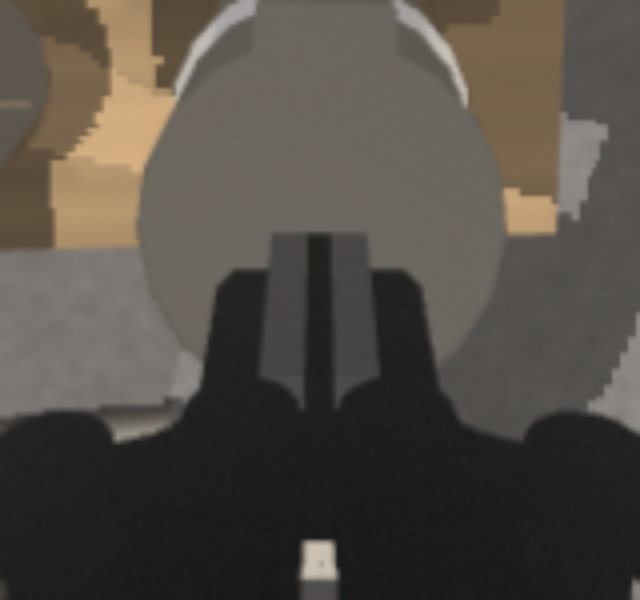

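Run:
```python
from h import *
im,d,p=snap("wrist");X=cloud(d,p);print(observe()["position"])
for u in (300,312,316,320,326,345):
    print(u,[tuple((X[v,u]*1000).round().astype(int).tolist()) for v in range(186,282,6)])
```

```text
[ 0.57337154 -0.01678034  0.12074421]
300 [(599, -2, 105), (599, -3, 119), (600, -4, 134), (597, -4, 136), (593, -4, 137), (591, -4, 139), (587, -4, 140), (584, -4, 142), (582, -5, 145), (578, -5, 147), (576, -5, 149), (581, -6, 166), (581, -6, 171), (581, -7, 176), (582, -7, 183), (587, -8, 196)]
312 [(607, -12, 131), (604, -12, 132), (600, -12, 134), (597, -12, 137), (594, -12, 138), (590, -12, 138), (587, -12, 140), (584, -12, 142), (581, -12, 144), (585, -12, 159), (585, -12, 166), (585, -12, 173), (585, -12, 177), (585, -13, 184), (585, -13, 187), (583, -13, 190)]
316 [(607, -14, 130), (604, -14, 133), (600, -14, 134), (597, -14, 136), (594, -14, 138), (591, -14, 140), (588, -14, 141), (584, -14, 143), (581, -14, 144), (585, -14, 159), (585, -14, 166), (585, -14, 173), (585, -14, 179), (585, -14, 183), (585, -15, 188), (584, -15, 190)]
320 [(607, -16, 131), (604, -16, 133), (601, -16, 135), (597, -16, 136), (594, -16, 138), (590, -16, 139), (587, -16, 141), (584, -16, 143), (581, -16, 145), (585, -16, 160), (585, -16, 166), (584, -16, 171), (585, -16, 178), (585, -16, 182), (584, -16, 187), (584, -16, 191)]
326 [(607, -20, 131), (604, -20, 133), (600, -20, 134), (597, -20, 136), (594, -20, 138), (590, -20, 139), (587, -20, 140), (585, -20, 144), (581, -20, 144), (585, -20, 159), (585, -19, 166), (585, -19, 171), (585, -19, 178), (584, -19, 182), (585, -19, 187), (584, -19, 190)]
345 [(595, -36, 91), (597, -34, 112), (600, -32, 133), (597, -32, 136), (594, -32, 137), (590, -32, 139), (588, -31, 142), (584, -31, 143), (580, -31, 143), (578, -31, 146), (575, -31, 148), (581, -29, 166), (581, -29, 171), (581, -28, 177), (581, -28, 182), (586, -27, 194)]
```

```bash
python3 -m handwheel '[[[0,0,-0.08],[0,0,0]],[[0,0,-0.12],[0,0,0]],[[0,0,-0.12],[0,0,0]]]'
python3 - <<'E'
from h import *
print(observe()["position"])
im,d,p=snap("wrist");X=cloud(d,p)
for u in (312,326):
    print(u,[tuple((X[v,u]*1000).round().astype(int).tolist()) for v in range(192,282,6)])
save("w3",im)
im,d,p=snap("scene");X=cloud(d,p);save("s3",im)
for v in range(176,214,2):
    print(v,[tuple((X[v,u]*1000).round().astype(int).tolist())+(int(im[v,u].mean()),) for u in range(312,332,4)])
E
```

```text
time_s: 6.05
position: [0.5747, -0.017, 0.1837]
tool_rot: [[1.0, -0.0, 0.006], [-0.0, -1.0, -0.001], [0.006, 0.001, -1.0]]
ft_force: [0.3, -0.4, 0.1]
grip_width: 0.0001
gripper_force: 0.0
[ 0.57465011 -0.01704724  0.18368693]
312 [(587, -10, 140), (583, -10, 144), (579, -10, 146), (574, -10, 147), (570, -10, 151), (566, -10, 153), (562, -10, 155), (558, -10, 158), (586, -12, 223), (586, -12, 229), (586, -12, 235), (586, -13, 241), (586, -13, 246), (586, -13, 251), (585, -13, 254)]
326 [(587, -22, 141), (583, -22, 142), (579, -22, 145), (574, -22, 148), (570, -22, 150), (566, -22, 153), (562, -22, 156), (558, -22, 157), (586, -20, 222), (586, -20, 229), (586, -19, 235), (586, -19, 241), (586, -19, 246), (586, -19, 251), (585, -19, 254)]
176 [(585, -39, 266, 16), (586, -28, 260, 14), (587, -16, 254, 37), (395, 130, -3, 100), (403, 141, -3, 117)]
178 [(588, -41, 262, 42), (583, -26, 249, 19), (583, -14, 241, 38), (404, 124, 0, 105), (427, 124, 19, 89)]
180 [(390, 85, 2, 97), (584, -27, 242, 14), (586, -16, 238, 37), (416, 115, 6, 170), (434, 119, 19, 78)]
182 [(396, 81, 1, 119), (583, -
[... 987 characters left out ...]
96), (585, -3, 146, 97), (589, 7, 143, 95)]
202 [(574, -36, 149, 96), (577, -25, 144, 98), (582, -15, 143, 94), (589, -6, 144, 92), (595, 3, 143, 97)]
204 [(578, -39, 148, 94), (581, -28, 142, 98), (589, -20, 145, 96), (596, -11, 145, 97), (596, 3, 135, 100)]
206 [(581, -41, 142, 96), (585, -31, 139, 99), (594, -23, 143, 97), (599, -14, 141, 95), (603, -2, 137, 120)]
208 [(574, -37, 125, 153), (593, -36, 143, 94), (598, -26, 140, 97), (601, -15, 135, 95), (606, -5, 133, 116)]
210 [(580, -41, 124, 96), (593, -36, 133, 96), (600, -28, 135, 96), (608, -20, 137, 96), (607, -6, 126, 124)]
212 [(578, -40, 112, 86), (594, -38, 127, 94), (598, -27, 123, 95), (609, -20, 129, 92), (608, -6, 118, 129)]
```

Run:
```python
from h import *
im,d,p=snap("scene");X=cloud(d,p)
m=(im.mean(-1)<75)&(abs(X[...,0]-.575)<.08)&(abs(X[...,1]+.017)<.1)&(X[...,2]>.2)
P=X[m]
for z in np.arange(.21,.34,.01):
    Q=P[abs(P[:,2]-z)<.005]
    if len(Q): print(round(z-.218,3),len(Q),"x",Q[:,0].min().round(3),Q[:,0].max().round(3),"y",Q[:,1].min().round(3),Q[:,1].max().round(3))
```

```text
0.002 8 x 0.571 0.587 y -0.025 -0.013
0.012 26 x 0.569 0.588 y -0.028 -0.004
0.022 23 x 0.571 0.589 y -0.028 -0.008
0.032 21 x 0.577 0.588 y -0.028 -0.006
0.042 41 x 0.564 0.59 y -0.044 0.018
0.052 78 x 0.563 0.59 y -0.052 0.026
0.062 65 x 0.564 0.593 y -0.063 0.032
0.072 79 x 0.574 0.594 y -0.069 0.041
0.082 126 x 0.56 0.593 y -0.077 0.044
0.092 121 x 0.562 0.596 y -0.076 0.044
0.102 79 x 0.566 0.595 y -0.061 0.026
0.112 36 x 0.567 0.587 y -0.054 -0.035
0.122 22 x 0.567 0.609 y -0.053 0.015
```

```bash
python3 -m handwheel '[[[0.002,0,0.06],[0,0,0]],[[0.002,0,0.12],[0,0,0]],[[0.002,0,0.13],[0,0,0]],[[0,0,0.14],[0,0,0]],[[-0.002,0,0.15],[0,0,0]],[[-0.003,0,0.156],[0,0,0]],[[-0.003,0,0.16],[0,0,0]],[[-0.003,0,0.16],[0,0,0]]]';python3 -m handwheel '[[[0.001,0,0.004],[0,0,0]],[[0.002,0,0.008],[0,0,0]],[[0.002,0,0.008],[0,0,0]]]'
```

```text
time_s: 7.0
position: [0.572, -0.0168, 0.101]
tool_rot: [[1.0, -0.0, 0.0], [-0.0, -1.0, -0.0], [0.0, 0.0, -1.0]]
ft_force: [0.2, -0.3, -0.1]
grip_width: 0.0
gripper_force: 0.0
time_s: 7.3
position: [0.5729, -0.0168, 0.0969]
tool_rot: [[1.0, -0.0, -0.0], [-0.0, -1.0, -0.0], [-0.0, 0.0, -1.0]]
ft_force: [-2.6, -0.0, 2.1]
grip_width: 0.0001
gripper_force: 1.1
```

```bash
python3 -m handwheel '[[[0,0,0.003],[0,0,0]],[[0,0,0.006],[0,0,0]],[[0,0,0.006],[0,0,0]]]';python3 -m handwheel '[[[0,0,0.003],[0,0,0]],[[0,0,0.006],[0,0,0]],[[0,0,0.006],[0,0,0]]]'
```

```text
time_s: 7.6
position: [0.5729, -0.0168, 0.0939]
tool_rot: [[1.0, -0.0, 0.0], [-0.0, -1.0, -0.0], [0.0, 0.0, -1.0]]
ft_force: [-2.1, 0.1, 3.9]
grip_width: 0.0002
gripper_force: 1.8
time_s: 7.9
position: [0.5729, -0.0168, 0.0909]
tool_rot: [[1.0, -0.0, -0.0], [-0.0, -1.0, -0.0], [-0.0, 0.0, -1.0]]
ft_force: [-2.6, -0.2, 3.0]
grip_width: -0.0003
gripper_force: 1.8
```

```bash
python3 -m handwheel '[[[0,0,0.002],[0,0,0]],[[0,0,0.004],[0,0,0]],[[0,0,0.004],[0,0,0]]]';python3 -m handwheel '[[[0,0,0.002],[0,0,0]],[[0,0,0.004],[0,0,0]],[[0,0,0.004],[0,0,0]]]'; python3 -m handwheel '[[[0,0,0.002],[0,0,0]],[[0,0,0.004],[0,0,0]],[[0,0,0.004],[0,0,0]]]'
```

```text
time_s: 8.2
position: [0.5731, -0.0169, 0.0903]
tool_rot: [[1.0, -0.0, 0.001], [-0.0, -1.0, -0.0], [0.001, 0.0, -1.0]]
ft_force: [-6.0, -0.5, 14.7]
grip_width: -0.0001
gripper_force: 7.2
time_s: 8.5
position: [0.5733, -0.0169, 0.0899]
tool_rot: [[1.0, 0.0, 0.003], [0.0, -1.0, -0.001], [0.003, 0.001, -1.0]]
ft_force: [-10.8, 1.1, 28.0]
grip_width: -0.0
gripper_force: 13.6
time_s: 8.8
position: [0.5734, -0.0169, 0.0896]
tool_rot: [[1.0, 0.0, 0.004], [0.0, -1.0, -0.002], [0.004, 0.002, -1.0]]
ft_force: [-15.8, 1.6, 40.2]
grip_width: -0.0005
gripper_force: 20.0
```

Run:
```python
from h import *
im,d,p=snap("wrist");X=cloud(d,p);print(observe()["position"])
m=(abs(X[...,1]+.017)<.026)&(X[...,0]>.587)&(X[...,0]<.598)&(X[...,2]>.1)&(X[...,2]<.15)
print(np.percentile(X[m][:,2],[10,50,90]),m.sum())
for u in (312,330,342): print([tuple((X[v,u]*1000).round().astype(int).tolist()) for v in range(200,280,6)])
```

```text
[ 0.57345408 -0.01695693  0.08962638]
[0.1145141  0.12222643 0.12308534] 1660
[(606, -12, 122), (603, -12, 123), (599, -12, 123), (595, -12, 122), (592, -12, 123), (588, -12, 122), (585, -12, 123), (585, -12, 131), (585, -12, 137), (585, -12, 142), (585, -13, 148), (585, -13, 154), (585, -13, 158), (585, -13, 163)]
[(606, -22, 123), (602, -22, 122), (599, -22, 122), (595, -22, 122), (592, -22, 122), (588, -22, 122), (584, -22, 122), (585, -22, 132), (585, -21, 138), (584, -21, 142), (584, -21, 147), (584, -21, 153), (585, -21, 159), (585, -21, 164)]
[(599, -30, 105), (600, -29, 116), (598, -29, 121), (595, -29, 123), (592, -29, 123), (588, -29, 122), (585, -29, 124), (581, -29, 123), (577, -29, 122), (581, -28, 137), (581, -27, 142), (581, -27, 147), (581, -26, 153), (587, -25, 166)]
```

The short cap is now flat at z ≈ 0.1225 against a hard stop, so it is shut and home. Next I lift clear and go above the tall vial's tab.

```bash
python3 -m handwheel '[[[0,0,-0.1],[0,0,0]],[[0,0,-0.2],[0,0,0]],[[0,0,-0.22],[0,0,0]],[[-0.084,-0.1,-0.22],[0,0,0]],[[-0.084,-0.178,-0.22],[0,0,0]],[[-0.084,-0.178,-0.22],[0,0,0]]]' ; python3 -m handwheel '[[[0,0,0],[0,0,0]],[[0,0,0],[0,0,0]],[[0,0,0],[0,0,0]],[[0,0,0],[0,0,0]],[[0,0,0],[0,0,0]]]' 0.6 30
python3 - <<'E'
from h import *
im,d,p=snap("wrist");X=cloud(d,p);save("w4",im);o=observe();print(o["position"])
G=X[(abs(X[...,0]-o["position"][0])<.02)&(abs(X[...,1]-o["position"][1])<.07)&(X[...,2]>.19)]
print("gripper zmin",np.percentile(G[:,2],[0,1,5]),"TCPz",o["position"][2])
T=X[(X[...,2]>.155)&(X[...,2]<.175)&(abs(X[...,1]-.073)<.045)]
lid=T[T[:,0]>.545];tab=T[T[:,0]<.541]
print("lid",lid.mean(0),lid.min(0),lid.max(0));print("tab",len(tab),tab.mean(0) if len(tab) else 0)
S=X[(X[...,2]>.11)&(X[...,2]<.15)&(abs(X[...,1]+.017)<.028)&(abs(X[...,0]-.57)<.05)];print("short",np.percentile(S[:,2],[5,50,95]),S.min(0),S.max(0))
im,d,p=snap("scene");X=cloud(d,p)
G=X[(abs(X[...,0]-o["position"][0])<.03)&(abs(X[...,1]-o["position"][1])<.07)&(X[...,2]>.19)&(im.mean(-1)<75)]
print("scene gripper zmin",np.percentile(G[:,2],[0,1,5]))
E
```

```text
time_s: 9.45
position: [0.5294, 0.0764, 0.1946]
tool_rot: [[1.0, 0.004, -0.0], [0.004, -1.0, 0.001], [-0.0, -0.001, -1.0]]
ft_force: [-0.8, -1.2, -0.2]
grip_width: 0.0006
gripper_force: 0.0
time_s: 9.95
position: [0.5311, 0.0716, 0.1946]
tool_rot: [[1.0, -0.001, -0.0], [-0.001, -1.0, 0.0], [-0.0, -0.0, -1.0]]
ft_force: [-0.0, 0.1, -0.4]
grip_width: 0.051
gripper_force: 0.0
[0.5311147  0.07169977 0.19472357]
gripper zmin [0.22956196 0.23957909 0.25766583] TCPz 0.1947235691500987
lid [0.57518358 0.07349093 0.16761734] [0.54501396 0.04600234 0.1550666 ] [0.60584153 0.1006725  0.17002116]
tab 588 [0.53145361 0.07260486 0.16866172]
short [0.11828416 0.12281179 0.12414671] [ 0.52401367 -0.04391     0.11008707] [0.60859172 0.01098332 0.1254335 ]
scene gripper zmin [0.22987685 0.23996198 0.25855981]
```

View pics/w4.png

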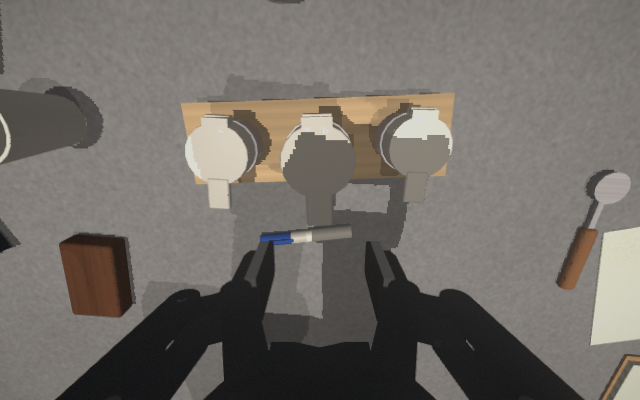

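The wrist view shows all three caps shut at (220,150), (317,155) and (418,140), with the open fingers straddling the tall tab at (318,208).

```bash
python3 -m handwheel '[[[0,-0.002,0.06],[0,0,0]],[[0,-0.002,0.12],[0,0,0]],[[0,-0.002,0.148],[0,0,0]],[[0,-0.002,0.148],[0,0,0]],[[0,-0.002,0.148],[0,0,0]]]'; python3 -m handwheel '[[[0,0,0],[0,0,0]],[[0,0,0],[0,0,0]],[[0,0,0],[0,0,0]],[[0,0,0],[0,0,0]],[[0,0,0],[0,0,0]],[[0,0,0],[0,0,0]]]' 0 30
```

```text
time_s: 10.55
position: [0.5313, 0.0731, 0.1214]
tool_rot: [[1.0, -0.0, 0.001], [-0.0, -1.0, -0.0], [0.001, 0.0, -1.0]]
ft_force: [-0.2, -0.9, 0.2]
grip_width: 0.0511
gripper_force: 0.0
time_s: 11.15
position: [0.5313, 0.0723, 0.1218]
tool_rot: [[1.0, 0.0, 0.002], [0.0, -1.0, -0.002], [0.002, 0.002, -1.0]]
ft_force: [-0.9, -5.0, 3.3]
grip_width: 0.0193
gripper_force: 32.0
```

```bash
python3 -m handwheel '[[[0.001,0,-0.018],[0,0,0]],[[0.005,0,-0.037],[0,0,0]],[[0.011,0,-0.055],[0,0,0]],[[0.019,0,-0.072],[0,0,0]],[[0.03,0,-0.087],[0,0,0]],[[0.042,0,-0.101],[0,0,0]],[[0.042,0,-0.101],[0,0,0]]]'
python3 - <<'E'
from h import *
im,d,p=snap("scene");X=cloud(d,p)
T=X[(X[...,2]>.14)&(X[...,2]<.26)&(abs(X[...,1]-.073)<.03)&(X[...,0]>.53)&(X[...,0]<.64)&(im.mean(-1)>80)]
for z in np.arange(.15,.24,.01):
    Q=T[abs(T[:,2]-z)<.005]; print(round(z,3),len(Q),Q.mean(0).round(3) if len(Q) else '')
E
```

```text
time_s: 11.85
position: [0.5527, 0.0728, 0.1719]
tool_rot: [[1.0, -0.0, 0.001], [-0.0, -1.0, -0.001], [0.001, 0.001, -1.0]]
ft_force: [0.3, -5.5, -3.2]
grip_width: 0.0189
gripper_force: 30.2
0.15 36 [0.588 0.057 0.151]
0.16 78 [0.582 0.061 0.16 ]
0.17 50 [0.6   0.074 0.171]
0.18 79 [0.592 0.075 0.18 ]
0.19 94 [0.582 0.075 0.189]
0.2 68 [0.573 0.074 0.199]
0.21 30 [0.564 0.077 0.209]
0.22 13 [0.557 0.083 0.218]
0.23 1 [0.562 0.096 0.23 ]
```

```bash
python3 -m handwheel '[[[0.014,0,-0.013],[0,0,0]],[[0.03,0,-0.023],[0,0,0]],[[0.046,0,-0.031],[0,0,0]],[[0.064,0,-0.037],[0,0,0]],[[0.082,0,-0.041],[0,0,0]],[[0.101,0,-0.042],[0,0,0]],[[0.12,0,-0.041],[0,0,0]],[[0.138,0,-0.037],[0,0,0]],[[0.146,0,-0.034],[0,0,0]],[[0.146,0,-0.034],[0,0,0]]]'
python3 - <<'E'
from h import *
im,d,p=snap("scene");X=cloud(d,p)
T=X[(X[...,2]>.14)&(X[...,2]<.27)&(abs(X[...,1]-.073)<.03)&(X[...,0]>.53)&(X[...,0]<.66)&(im.mean(-1)>80)]
for z in np.arange(.15,.25,.01):
    Q=T[abs(T[:,2]-z)<.005]; print(round(z,3),len(Q),Q.mean(0).round(3) if len(Q) else '')
E
```

```text
time_s: 12.9
position: [0.6264, 0.0739, 0.1892]
tool_rot: [[1.0, 0.0, 0.003], [0.0, -1.0, 0.001], [0.003, -0.001, -1.0]]
ft_force: [-0.1, 2.2, 6.4]
grip_width: 0.0185
gripper_force: 29.1
0.15 39 [0.589 0.058 0.15 ]
0.16 157 [0.572 0.068 0.161]
0.17 22 [0.588 0.074 0.169]
0.18 30 [0.611 0.074 0.181]
0.19 19 [0.612 0.072 0.189]
0.2 25 [0.613 0.065 0.2  ]
0.21 16 [0.614 0.062 0.21 ]
0.22 0 
0.23 6 [0.637 0.092 0.23 ]
0.24 5 [0.632 0.093 0.24 ]
```

```bash
python3 -m handwheel '[[[0,0,0],[0,0,0]],[[0,0,0],[0,0,0]],[[0,0,0],[0,0,0]],[[0,0,0],[0,0,0]]]' 0.55; python3 -m handwheel '[[[0,0,-0.06],[0,0,0]],[[0,0,-0.14],[0,0,0]],[[0,0,-0.2],[0,0,0]],[[-0.2,0.3,-0.2],[0,0,0]],[[-0.2,0.4,-0.2],[0,0,0]],[[-0.3,0.6,-0.2],[0,0,0]],[[-0.3,0.6,-0.2],[0,0,0]],[[-0.3,0.6,-0.2],[0,0,0]],[[-0.3,0.6,-0.2],[0,0,0]]]'
python3 - <<'E'
from h import *
vis=[]
for n in("top","scene"):
    im,d,p=snap(n);X=cloud(d,p)
    c=im[130:230,220:370] if n=="top" else im[145:255,275:415]
    vis.append(cv2.resize(c,(600,300 if n=="top" else 300)))
    T=X[(X[...,2]>.172)&(X[...,2]<.27)&(abs(X[...,1]-.073)<.035)&(X[...,0]>.53)&(X[...,0]<.66)]
    for z in np.arange(.18,.25,.01):
        Q=T[abs(T[:,2]-z)<.005]; print(n,round(z,3),len(Q),Q.mean(0).round(3) if len(Q) else '')
    for nm,y in(("short",-.017),("spare",.163)):
        S=X[(X[...,2]>.1)&(X[...,2]<.2)&(abs(X[...,1]-y)<.025)&(abs(X[...,0]-.56)<.04)];print(nm,np.percentile(S[:,2],[50,95]).round(4))
save("fin",np.vstack(vis))
E
```

```text
time_s: 13.35
position: [0.625, 0.0732, 0.1882]
tool_rot: [[1.0, -0.0, -0.0], [-0.0, -1.0, 0.0], [-0.0, -0.0, -1.0]]
ft_force: [-0.1, -0.4, -0.6]
grip_width: 0.0471
gripper_force: 0.0
time_s: 14.25
position: [0.4892, -0.196, 0.2885]
tool_rot: [[1.0, 0.0, 0.0], [0.0, -1.0, -0.0], [0.0, 0.0, -1.0]]
ft_force: [0.6, -0.9, 0.1]
grip_width: 0.0471
gripper_force: 0.0
top 0.18 28 [0.6   0.074 0.181]
top 0.19 35 [0.602 0.07  0.19 ]
top 0.2 51 [0.604 0.072 0.2  ]
top 0.21 66 [0.607 0.073 0.21 ]
top 0.22 29 [0.61  0.072 0.219]
top 0.23 17 [0.611 0.073 0.231]
top 0.24 31 [0.614 0.073 0.24 ]
top 0.25 2 [0.613 0.076 0.245]
short [0.1232 0.1274]
spare [0.1234 0.1267]
scene 0.18 24 [0.611 0.074 0.181]
scene 0.19 33 [0.612 0.074 0.19 ]
scene 0.2 31 [0.613 0.073 0.2  ]
scene 0.21 37 [0.613 0.072 0.209]
scene 0.22 22 [0.616 0.071 0.219]
scene 0.23 13 [0.618 0.073 0.23 ]
scene 0.24 24 [0.618 0.075 0.241]
scene 0.25 2 [0.618 0.077 0.245]
short [0.1228 0.1269]
spare [0.1231 0.1275]
```

View pics/fin.png

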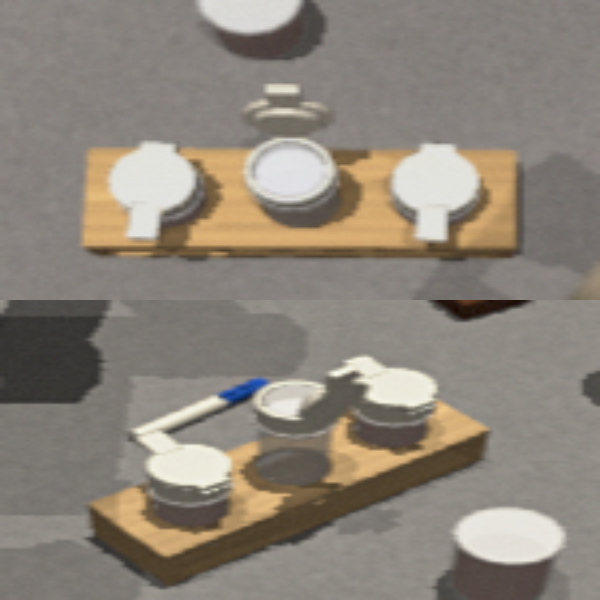

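The picture shows the short and spare caps shut and the tall cap standing open about 10° past upright. I'll nudge it a few degrees further for margin.

```bash
python3 -m handwheel '[[[0,0,0],[0,0,0]],[[0,0,0],[0,0,0]],[[0,0,0],[0,0,0]],[[0,0,0],[0,0,0]],[[0,0,0],[0,0,0]],[[0,0,0],[0,0,0]]]' 0
```

```text
time_s: 14.95
position: [0.4905, -0.194, 0.2883]
tool_rot: [[1.0, 0.001, 0.0], [0.001, -1.0, 0.0], [0.0, -0.0, -1.0]]
ft_force: [-0.5, 1.1, -0.6]
grip_width: 0.0003
gripper_force: 0.0
```

```bash
python3 -m handwheel '[[[0.13,-0.534,0],[0,0,0]],[[0.13,-0.534,0],[0,0,0]],[[0.13,-0.534,0],[0,0,0]],[[0.13,-0.534,0],[0,0,0]],[[0.13,-0.534,0],[0,0,0]],[[0.13,-0.534,0],[0,0,0]],[[0.13,-0.534,0],[0,0,0]],[[0.13,-0.534,0.1],[0,0,0]],[[0.13,-0.534,0.213],[0,0,0]],[[0.13,-0.534,0.213],[0,0,0]]]'; python3 -m handwheel '[[[0.03,0,0],[0,0,0]],[[0.06,0,0],[0,0,0]],[[0.075,0,0],[0,0,0]],[[0.085,0,0],[0,0,0]],[[0.095,0,0],[0,0,0]],[[0.095,0,0],[0,0,0]]]'
```

```text
time_s: 15.95
position: [0.5524, 0.072, 0.1768]
tool_rot: [[1.0, -0.001, -0.011], [-0.001, -1.0, 0.001], [-0.011, -0.001, -1.0]]
ft_force: [-0.8, -0.6, 0.6]
grip_width: -0.0004
gripper_force: 0.0
time_s: 16.55
position: [0.6032, 0.0724, 0.1822]
tool_rot: [[1.0, -0.0, 0.0], [-0.0, -1.0, -0.0], [0.0, 0.0, -1.0]]
ft_force: [-0.3, -1.1, -1.1]
grip_width: -0.0003
gripper_force: 0.0
```

```bash
python3 -m handwheel '[[[0.006,0,0],[0,0,0]],[[0.006,0,0],[0,0,0]],[[-0.06,0,0],[0,0,0]],[[-0.1,0,-0.1],[0,0,0]],[[-0.1,0,-0.2],[0,0,0]],[[-0.25,0.2,-0.2],[0,0,0]],[[-0.3,0.4,-0.2],[0,0,0]],[[-0.3,0.5,-0.2],[0,0,0]],[[-0.3,0.5,-0.2],[0,0,0]],[[-0.3,0.5,-0.2],[0,0,0]]]'
python3 - <<'E'
from h import *
for n in("top","scene"):
    im,d,p=snap(n);X=cloud(d,p)
    T=X[(X[...,2]>.175)&(X[...,2]<.25)&(abs(X[...,1]-.073)<.035)&(X[...,0]>.53)&(X[...,0]<.67)]
    T=T[T[:,2]<.245]; a=np.polyfit(T[:,2],T[:,0],1);print(n,len(T),"angle past upright",np.degrees(np.arctan(a[0])),"x at .215",np.polyval(a,.215))
    for nm,y in(("short",-.017),("spare",.163)):
        S=X[(X[...,2]>.1)&(X[...,2]<.2)&(abs(X[...,1]-y)<.025)&(abs(X[...,0]-.56)<.04)];print(nm,np.percentile(S[:,2],[50,95]).round(4))
print(observe()["position"],observe()["ft_force"],observe()["time_s"])
E
```

```text
time_s: 17.55
position: [0.4582, -0.1582, 0.2821]
tool_rot: [[1.0, 0.0, 0.001], [0.0, -1.0, -0.0], [0.001, 0.0, -1.0]]
ft_force: [1.8, 0.1, -0.9]
grip_width: 0.0
gripper_force: 0.0
top 312 angle past upright 21.329427351410864 x at .215 0.616174850539509
short [0.1231 0.1265]
spare [0.1234 0.1271]
scene 149 angle past upright 15.575319625558388 x at .215 0.622543444028568
short [0.1233 0.1276]
spare [0.1229 0.127 ]
[ 0.45767788 -0.16134902  0.28161961] [0.2505109  1.11862918 0.26149948] 17.65
```

The tall cap is now about 18° past upright, and both short caps are flat and shut.

```bash
python3 -c "
from rig import *
print(close_job())"
```

```text
the job is handed in; nothing more can be done
None
```

The job is handed in at about 17.7 s: the short vial's cap is shut with its collar pressed home, the tall vial's cap stands open about 18° past upright, and the spare vial is still shut.

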